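# Change over the flat and the full battery packs

### The arm

A 6-joint arm with a two-finger parallel gripper is mounted at the origin on a cart in front of the work surface, level with it; the furniture and walls round the work are solid. World frame = base frame: x ahead of the robot, y to its left, z up, the work surface at z = 0. Lengths are in m, angles in rad, forces in N, time in s.
With the tool pointing down it reaches from about 0.35 to 0.775 m from the base axis. Payload 7.3 kg.
Tool frame: the origin (TCP) lies on the mounting face of the last link; the fingertips stand 178 mm ahead of it and the grasp point (between the pads) lies 159 mm ahead of it (robot.grip_depth is the distance from the TCP to the grasp point, in m); z points along the fingers, y is the line along which they close (so a half turn about z gives the same grasp; the last joint's range is limited). The gripper opens to 92 mm and grips with 3 to 60 N. Pads are 19 mm wide; open, the fingers measure 130 mm over their backs; the gripper's body (75 mm by 190 mm) begins 47 mm behind the grasp point.
Start: joints at [1.204, 0.342, 1.524, -0, 1.275, -0.146], TCP at [0.115, 0.512, 0.405] pointing down, gripper open.
Joint ranges: [-2.53, 2.53], [-0.77, 2.02], [0.04, 2.7], [-1, 4.14], [0.28, 2.66], [-3.11, 3.11]. Speed limits (rad/s): [2.57, 2.57, 3.14, 3.14, 3.14, 3.14].

### API

Orientations are given as [roll, pitch, yaw] about the fixed x, y, z axes, in that order (R = Rz(yaw) Ry(pitch) Rx(roll)).
In Python, from cell import observe, cams, robot, models gives the robot as it stands.
- The arm moves only by the shell command python3 -m jog 'ROWS' [FORCE]. ROWS is JSON, a list of rows, each a list of 3 entries, a list of its own where there are three numbers: the shift along the tool's x, y, z each as a share of 0.4 m, from -1 to 1, then the turn about the tool's z as a share of pi rad, from -1 to 1, then the closure, from 0 (fully open) to 1 (shut). In form: [[[x, y, z], turn, jaw], ...]. A call has 1 to 12 rows; each row is the pose to reach, as a shift and turn from the pose commanded when the call began, along the tool's axes at that moment, turning the shorter way round; what a row does not reach only later rows make up. A row lasts 1/8 s, in which the tool goes at most 62.5 mm and 10.7 degrees, less where a joint would pass 70% of its speed; a pose out of reach is approached as far as the arm can. A call with a number of a shift or a turn outside -1 to 1 is refused whole. A call with a gripper value outside its range is refused whole. The fingers move at their own pace and stop on an object; FORCE is the grip in N (left out, the last holds). Time passes only in rows, so rows that repeat a pose let the fingers close. It gives the time, the measured TCP pose, the force, the opening and the grip force at its end, in the units of the state.
- observe(): the state, without advancing time (a new reading comes with each control period).
- cams.read_camera(name): name is "side" or "top"; returns the picture (400x640x3 uint8, red, green, blue); there is no depth.
- cams.camera_model(name): a dict with "camera_matrix" (3x3 intrinsics, pixels), "pose" (4x4, takes a point from camera to world coordinates). Camera axes: x right, y down, z forward; pixel columns grow to the right and rows downward; lengths in m; the calibration is good to about 2 mm. A picture is of the moment at which its call begins. camera_model takes no time and is no camera call.
- robot.hand_in(): hands the job in; it is judged then, once.
Trained networks look in the newest picture that a camera, given by its name, has taken for a name from the list of things; names that differ only in an ending like _2 or _b are one class to them, and where a whole thing is asked for, a point or a joint stands for the part that bears it (a point fixed in the world has none). Each returns a list of dicts, best first, with "confidence" (0 to 1); they miss things now and then, are a little off and sometimes report something else, mostly with a low value. They report only what shows in the picture. A call takes as long as a camera call.
- models.find_in(target, camera): "position" ([x, y, z] in m, in world coordinates, good to about 4 mm: the middle of the surface that is visible of it).
- models.pinpoint(target, camera): "position" ([x, y, z] in m, in world coordinates, good to about 4 mm: a listed point, or the origin of a listed thing).
The state is a dict: "time": time; "qpos": joint angles; "qvel": joint speeds; "joint_efforts": joint torques, N m; "tool_pos": TCP position; "tool_rot": TCP orientation; "contact_force": force on the tool from outside, world axes, zero at the start; "torque": the same for the moment, N m; "opening": finger opening in m; "grip_force": force on a finger pad.
Only numpy, scipy, OpenCV 4.12 (cv2) and the standard library are available. Lean on these libraries where they do the work, as an engineer would, in place of code of your own. Each camera call takes 0.05 s, during which the arm holds its last target. There are 200 camera calls.

### The job

The packs in the work light and the radio are flat (one red bar) and those in the two chargers are full (four green bars): change them over, so that the light gets the full large orange-topped pack, the radio the full small grey-topped one, and each charger one of the flat packs, either one. Every bay is taken; the empty rubber mat is free for parking a pack meanwhile. Keep the packs upright, do not drop them, and leave all four fully home in their bays.

Things in the scene. Friction and masses are not known exactly. Their poses are not given: they have to be found in the camera images.
- pack_large_full: Large battery pack, black, ORANGE cover. Top gauge: 4 bars GREEN = full; starts in a charger. Origin: centre of underside, z up. Tower 44 (x) x 34 (y), 36 mm high, lowest 5 mm stepped in to 38 x 28; above it a cap 54 (x) x 44 (y), 62 mm high (98 overall). Grip across the cap's 44 mm (y). A half turn about z fits too. Stands alone. About 420 g.
- pack_small_full: Small battery pack, black, LIGHT GREY cover. Top gauge: 4 bars GREEN = full; starts in a charger. Origin: centre of underside, z up. Tower 44 (x) x 34 (y), 36 mm high, lowest 5 mm stepped in to 38 x 28; above it a cap 54 (x) x 44 (y), 40 mm high (76 overall). Grip across the cap's 44 mm (y). A half turn about z fits too. Stands alone. About 280 g.
- pack_large_flat: Large battery pack, black, ORANGE cover. Top gauge: 1 bar RED, rest dark = flat; starts in the light. Origin: centre of underside, z up. Tower 44 (x) x 34 (y), 36 mm high, lowest 5 mm stepped in to 38 x 28; above it a cap 54 (x) x 44 (y), 62 mm high (98 overall). Grip across the cap's 44 mm (y). A half turn about z fits too. Stands alone. About 420 g.
- pack_small_flat: Small battery pack, black, LIGHT GREY cover. Top gauge: 1 bar RED, rest dark = flat; starts in the radio. Origin: centre of underside, z up. Tower 44 (x) x 34 (y), 36 mm high, lowest 5 mm stepped in to 38 x 28; above it a cap 54 (x) x 44 (y), 40 mm high (76 overall). Grip across the cap's 44 mm (y). A half turn about z fits too. Stands alone. About 280 g.
- charger_a: One of two identical, interchangeable chargers: dark grey box on a black base, two small lamps in front. Fixed. Origin: on the bench under the centre of its battery well; -x is its front. Well 52 (x) x 42 (y) mm, open at the top, orange frame round the mouth, floor z = 12 mm, rim z = 46 mm; a pack fully home has its underside at z = 12 mm. Outline x -47 to 52, y -43 to 43 mm.
- charger_b: The other charger, same as charger_a: dark grey box on a black base, two small lamps in front. Fixed. Origin: on the bench under the centre of its battery well; -x is its front. Well 52 (x) x 42 (y) mm, open at the top, orange frame round the mouth, floor z = 12 mm, rim z = 46 mm; a pack fully home has its underside at z = 12 mm. Outline x -47 to 52, y -43 to 43 mm.
- work_light: LED work light: orange housing with the well, behind a white LED panel in a black frame. Fixed. Origin: on the bench under the centre of its battery well; -x is its front. Well 52 (x) x 42 (y) mm, open at the top, orange frame round the mouth, floor z = 12 mm, rim z = 46 mm; a pack fully home has its underside at z = 12 mm. Panel at x -56 to -31, up to z = 77; outline x -56 to 44, y -53 to 53 mm.
- radio: Site radio: black box, two loudspeakers in front, orange bumpers and bars. Fixed. Origin: on the bench under the centre of its battery well; -x is its front. Well 52 (x) x 42 (y) mm, open at the top, orange frame round the mouth, floor z = 24 mm, rim z = 58 mm; a pack fully home has its underside at z = 24 mm. Bars across its top at x = +-42, up to z = 74; outline x, y -52 to 52 mm.
- rubber_mat: Grey ribbed rubber mat, 70 x 90 mm, lying flat on the bench, empty: the free spot to park a pack on. Fixed. Origin: centre of its underside, z up; its top, and the underside of a parked pack, are at z = 3 mm.

How it is judged:
By the outcome, as a careful person would: the job done as asked, in the order asked, and still so for the second after the job is handed in, with the robot touching nothing.
It also fails if it takes over 114 s, if anything falls off the work surface, if the arm or the gripper's body presses on something with over 40 N, if the wrist force passes 120 N, or if a joint passes its speed limit or range.

## Working session

There is one attempt and no reset: what is moved stays moved. The work goes in short steps, Python scripts to look and compute and a shell command to move; the robot and the scene stay as the last step left them, time stands still between calls to the robot, and variables do not carry over. Pictures are saved under pics/ and viewed, at most 14 in all, crops included, and the job is handed in when it is done.

```bash
mkdir -p pics; python3 - <<'E'
from cell import observe,cams,robot,models
import cv2,numpy as np
for c in ("top","side"):
    im=cams.read_camera(c); cv2.imwrite(f"pics/{c}0.png",im[:,:,::-1])
    m=cams.camera_model(c); print(c,np.round(m["camera_matrix"],1).tolist(),np.round(m["pose"],3).tolist())
    for n in ["pack_large_full","pack_small_full","pack_large_flat","pack_small_flat","charger_a","work_light","radio","rubber_mat"]:
        print(n,[(np.round(d["position"],4).tolist(),round(d["confidence"],2)) for d in models.pinpoint(n,c)])
s=observe();print(s["tool_pos"],s["tool_rot"],s["time"],s["opening"])
E
```

```text
top [[363.4, 0.0, 317.7], [0.0, 363.4, 195.7], [0.0, 0.0, 1.0]] [[0.013, -0.995, 0.101, 0.415], [-1.0, -0.016, -0.025, -0.114], [0.026, -0.101, -0.995, 0.952], [0.0, 0.0, 0.0, 1.0]]
pack_large_full [([0.3947, -0.2188, 0.0093], 0.59)]
pack_small_full [([0.548, -0.3465, 0.0126], 0.98), ([0.4186, -0.3823, 0.0261], 0.72), ([0.3945, -0.2171, 0.0008], 0.56)]
pack_large_flat [([0.6402, -0.2249, 0.0103], 0.7)]
pack_small_flat [([0.4205, -0.3832, 0.0228], 0.79), ([0.3922, -0.2162, -0.0007], 0.73)]
charger_a [([0.549, -0.3443, -0.0038], 0.61), ([0.3942, -0.2165, 0.0043], 0.59)]
work_light [([0.6381, -0.2224, 0.0029], 0.97)]
radio [([0.4123, -0.3822, 0.0004], 0.58)]
rubber_mat [([0.3948, 0.1632, -0.0025], 0.67)]
side [[379.4, 0.0, 320.0], [0.0, 379.4, 192.8], [0.0, 0.0, 1.0]] [[-0.989, -0.108, 0.105, 0.39], [-0.151, 0.664, -0.733, 0.632], [0.009, -0.74, -0.672, 0.74], [0.0, 0.0, 0.0, 1.0]]
pack_large_full [([0.3983, -0.2152, 0.0089], 0.74), ([0.5454, -0.341, -0.0024], 0.6)]
pack_small_full [([0.5514, -0.3437, 0.008], 0.68)]
pack_large_flat [([0.6396, -0.2205, 0.0102], 0.7)]
pack_small_flat [([0.4176, -0.38, 0.0218], 0.82)]
charger_a [([0.5491, -0.338, 0.0008], 0.9), ([0.3967, -0.221, -0.0019], 0.65)]
work_light [([0.6398, -0.2252, 0.0009], 0.95)]
radio [([0.4169, -0.3828, -0.0034], 0.88)]
rubber_mat [([0.3947, 0.166, 0.0013], 0.96), ([0.4126, -0.3808, 0.0236], 0.47)]
[0.1149634  0.51224193 0.40473766] [3.14154394e+00 1.60304585e-05 2.92078383e+00] 0.9 0.09197386698973542
```

```bash
python3 - <<'E'
import cv2
im=cv2.imread("pics/top0.png"); cv2.imwrite("pics/top0c.png",cv2.resize(im[60:320,300:500],None,fx=3,fy=2.3) if 0 else cv2.resize(im[90:290,360:560],None,fx=3,fy=3))
E
```

```text
(no output)
```

View pics/top0.png

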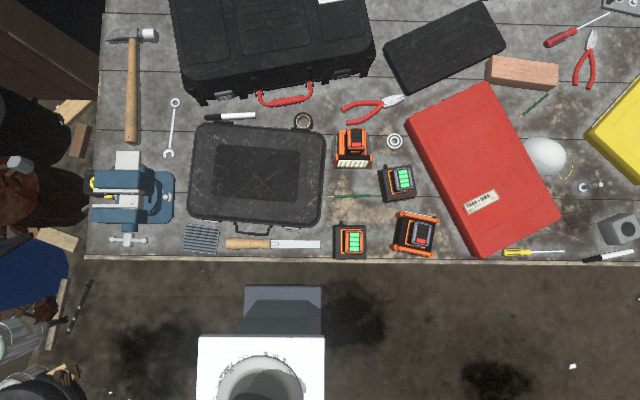

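View pics/side0.png

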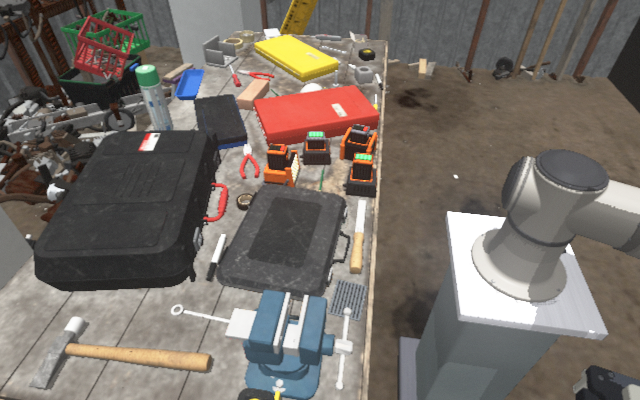

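```bash
sleep 0
```

```text
(no output)
```

View pics/top0c.png

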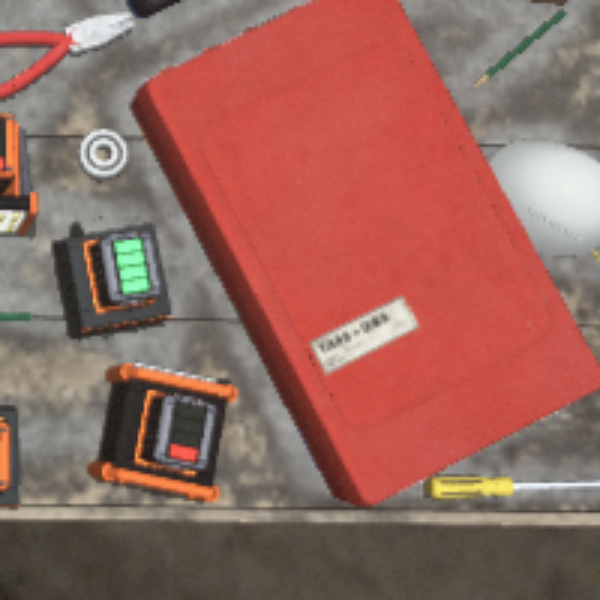

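The top view shows charger A with the large full pack at about (350,240), charger B with the small full one at (398,182), the work light at (353,147), the radio with the small flat pack at (415,232) and the mat at (202,238). The side view agrees. Next I need precise positions and yaws, so I'll fit the projected outlines.

```bash
cat > h.py <<'E'
from cell import observe,cams,robot,models
import cv2,numpy as np
from scipy.optimize import minimize
CM={c:cams.camera_model(c) for c in("top","side")}
def proj(P,c):
    m=CM[c];T=np.linalg.inv(np.array(m["pose"]));r,_=cv2.Rodrigues(T[:3,:3])
    return cv2.projectPoints(np.float64(P).reshape(-1,1,3),r,T[:3,3],np.array(m["camera_matrix"]),None)[0][:,0]
def rect(p,w,d,z,n=25):
    t=np.linspace(-1,1,n);o=np.ones(n)
    q=np.r_[np.c_[t*w/2,o*d/2],np.c_[o*w/2,-t*d/2],np.c_[-t*w/2,-o*d/2],np.c_[-o*w/2,t*d/2]]
    c,s=np.cos(p[2]),np.sin(p[2]);q=q@np.array([[c,s],[-s,c]])+p[:2]
    return np.c_[q,np.full(len(q),z)]
def grad(im):
    g=cv2.GaussianBlur(im,(0,0),0.7).astype(np.float32)
    return cv2.GaussianBlur(np.sqrt((cv2.Sobel(g,cv2.CV_32F,1,0)**2+cv2.Sobel(g,cv2.CV_32F,0,1)**2).max(2)),(0,0),0.8)
def fit(G,p0,w,d,z,r=.008,ry=.25,use=("top","side")):
    """best gradient support of a rectangle at height z; G: camera->gradient"""
    def f(p):
        s=0
        for c in use:
            u=proj(rect(p,w,d,z),c).astype(np.float32)
            v=cv2.remap(G[c],u[:,:1],u[:,1:],cv2.INTER_LINEAR); s+=np.sqrt(v.reshape(4,-1).mean(1)).sum()
        return -s
    best=min(((f(q),tuple(q)) for dx in np.arange(-r,r+1e-6,.002) for dy in np.arange(-r,r+1e-6,.002) for a in np.arange(-ry,ry+1e-6,.05) for q in [np.add(p0,(dx,dy,a))]))
    o=minimize(f,best[1],method="Nelder-Mead",options=dict(initial_simplex=np.add(best[1],[[0,0,0],[.002,0,0],[0,.002,0],[0,0,.03]])))
    return o.x,-o.fun
E
cat > a.py <<'E'
from h import *
I={c:cv2.imread(f"pics/{c}0.png") for c in("top","side")};G={c:grad(I[c]) for c in I}
D={"A":((.3955,-.2185,0),.110,.046),"B":((.549,-.342,.15),.088,.046),"L":((.639,-.224,0),.110,.046),"R":((.416,-.3825,-.15),.100,.058)}
tiles=[]
for k,(p0,zt,zr) in D.items():
    for u in (("top","side"),("top",),("side",)):
        x,s=fit(G,p0,.054,.044,zt,use=u); print(k,u,np.round(x,4),round(s,1))
        if len(u)==2: X=x
    for c in I:
        im=cv2.resize(I[c],None,fx=6,fy=6,interpolation=cv2.INTER_CUBIC)
        for w,d,z,col in ((.054,.044,zt,(255,0,255)),(.052,.042,zr,(255,255,0))):
            cv2.polylines(im,[np.int32(proj(rect(X,w,d,z),c)*6+3)],True,col,1)
        u=np.int32(proj([[X[0],X[1],.07]],c)[0]*6); tiles.append(im[u[1]-145:u[1]+145,u[0]-100:u[0]+100])
cv2.imwrite("pics/fit0.png",np.vstack([np.hstack(tiles[0::2]),np.hstack(tiles[1::2])]))
E
python3 a.py
```

```text
A ('top', 'side') [ 0.3967 -0.2107  0.0235] 143.5
A ('top',) [ 0.3992 -0.2192  0.0126] 73.6
A ('side',) [ 0.3931 -0.2127 -0.0864] 74.7
B ('top', 'side') [ 0.5425 -0.3331  0.102 ] 130.0
B ('top',) [ 0.5406 -0.3317  0.0938] 64.0
B ('side',) [ 0.5449 -0.3375  0.1661] 69.3
L ('top', 'side') [ 0.6357 -0.2167  0.0806] 136.4
L ('top',) [ 0.6323 -0.2175  0.0388] 68.7
L ('side',) [ 0.6353 -0.2152  0.1706] 69.1
R ('top', 'side') [ 0.4237 -0.3734 -0.2118] 136.4
R ('top',) [ 0.4241 -0.3734 -0.2314] 73.6
R ('side',) [ 0.4214 -0.374  -0.2721] 63.7
```

View pics/fit0.png

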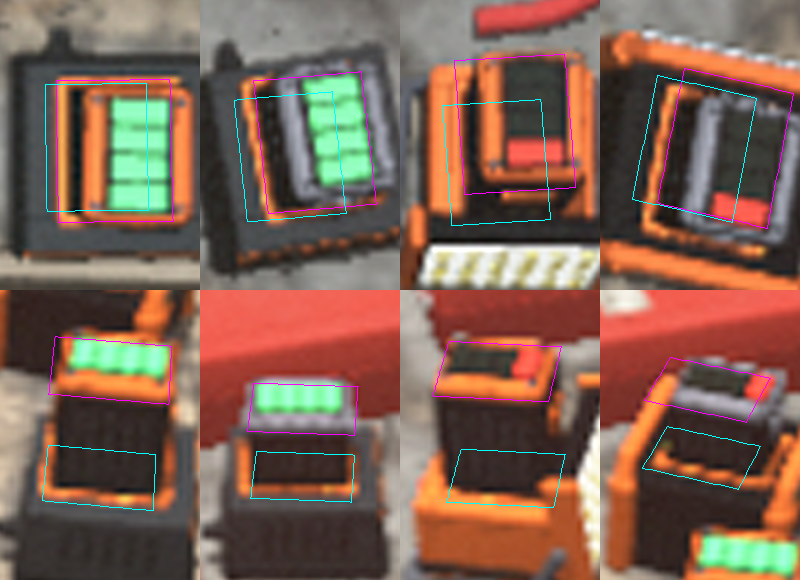

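The overlay shows the fits caught the wrong edges, 2–3 px toward the mouth frame. The networks' origins match the visible caps better. I'll restrict the search around them.

```bash
sed -i 's/zt,use=u)/zt,use=u,r=.004,ry=.15)/; s/fit0.png/fit1.png/; s/(.549,-.342,.15)/(.549,-.344,.12)/; s/(.416,-.3825,-.15)/(.417,-.3825,-.2)/; s/(.3955,-.2185,0)/(.3955,-.2185,.0)/; s/(.639,-.224,0)/(.639,-.224,0.05)/' a.py; python3 a.py
```

```text
A ('top', 'side') [ 0.3974 -0.2126 -0.073 ] 143.3
A ('top',) [ 0.3992 -0.2192  0.0126] 73.6
A ('side',) [ 0.3931 -0.2128 -0.0924] 74.7
B ('top', 'side') [ 0.5425 -0.3332  0.1055] 130.0
B ('top',) [ 0.5532 -0.3396  0.2502] 56.1
B ('side',) [ 0.5459 -0.3374  0.1586] 69.1
L ('top', 'side') [ 0.6358 -0.2171  0.0611] 136.4
L ('top',) [ 0.6394 -0.2253  0.0087] 66.0
L ('side',) [ 0.6354 -0.2153  0.1666] 69.2
R ('top', 'side') [ 0.4224 -0.3804 -0.1723] 129.6
R ('top',) [ 0.4227 -0.3816 -0.1832] 69.8
R ('side',) [ 0.4214 -0.3741 -0.2749] 63.7
```

View pics/fit1.png

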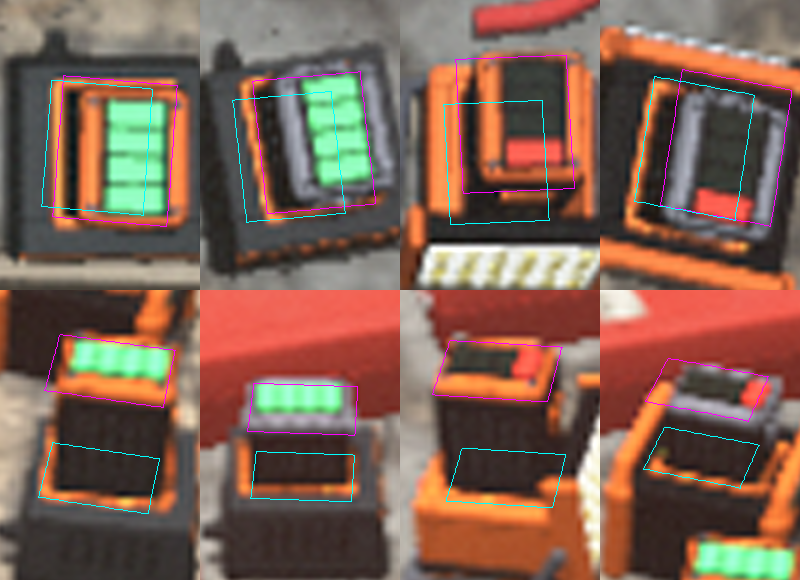

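The gradient fit isn't reliable here because the frames confuse it. I'll read the cover corners off the zoomed tiles instead. In the top row, the centres are A (136,151), B (333,135), L (536,117) and R (726,166), with yaws of about 0, +0.17, +0.02 and −0.17. I'll back-project those and overlay them to check.

```bash
cat > b.py <<'E'
from h import *
def back(u,z,c):
    m=CM[c];T=np.array(m["pose"]);d=T[:3,:3]@np.linalg.solve(np.array(m["camera_matrix"]),[u[0],u[1],1]);return T[:3,3]+d*(z-T[2,3])/d[2]
I={c:cv2.imread(f"pics/{c}0.png") for c in("top","side")}
old={"A":(.3974,-.2126,.110,.046,0,(136,151)),"B":(.5425,-.3332,.088,.046,.17,(133,135)),"L":(.6358,-.2171,.110,.046,.015,(136,117)),"R":(.4224,-.3804,.1,.058,-.17,(126,166))}
tiles=[]
for k,(x,y,zt,zr,a,t) in old.items():
    u=(np.int32(proj([[x,y,.07]],"top")[0]*6)-[100,145]+t-2.5)/6
    X=np.r_[back(u,zt,"top")[:2],a];print(k,X.round(4))
    for c in I:
        s=8;im=cv2.resize(I[c],None,fx=s,fy=s,interpolation=cv2.INTER_CUBIC)
        for w,d,z,col in ((.054,.044,zt,(255,0,255)),(.052,.042,zr,(255,255,0))):
            cv2.polylines(im,[np.int32(proj(rect(X,w,d,z),c)*s+3.5)],True,col,1)
        u=np.int32(proj([[X[0],X[1],.07]],c)[0]*s); tiles.append(im[u[1]-145:u[1]+145,u[0]-100:u[0]+100])
cv2.imwrite("pics/fit2.png",np.vstack([np.hstack(tiles[0::2]),np.hstack(tiles[1::2])]))
E
python3 b.py
```

```text
A [ 0.3973 -0.2208  0.    ]
B [ 0.5455 -0.3411  0.17  ]
L [ 0.6386 -0.2257  0.015 ]
R [ 0.4154 -0.3803 -0.17  ]
```

View pics/fit2.png

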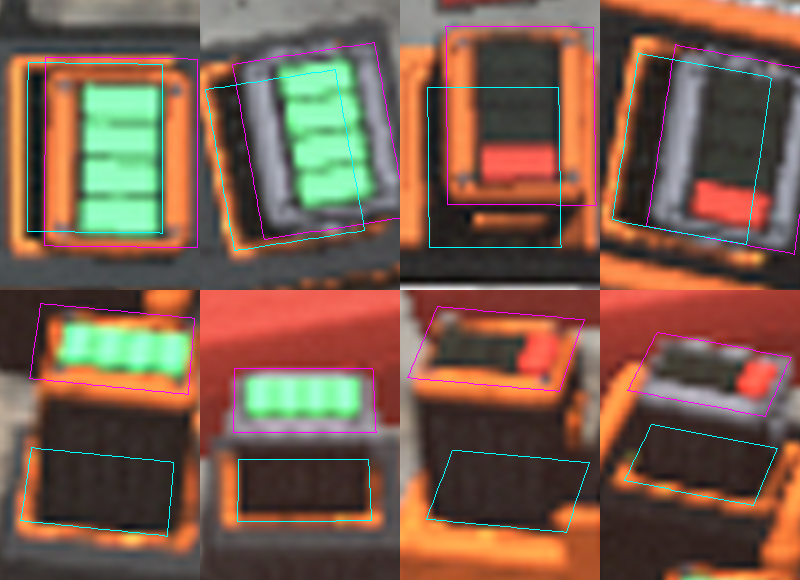

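```bash
cat > w.py <<'E'
# w.py "x,y,z,yaw" ... : rows' shares for TCP targets (yaw of tool, world), from the present pose
import sys,numpy as np
from cell import observe
s=observe();p=np.array(s["tool_pos"]);yaw=s["tool_rot"][2]
c,n=np.cos(yaw),np.sin(yaw);R=np.array([[c,n,0],[n,-c,0],[0,0,-1]])
print("t",round(s["time"],2),p.round(4),"yaw",round(yaw,4),"open",round(s["opening"],4),"grip",round(float(s["grip_force"]),1),"F",np.round(s["contact_force"],1))
for a in sys.argv[1:]:
    v=list(map(float,a.split(",")));d=R.T@(np.array(v[:3])-p);t=-(v[3]-yaw);t=(t+np.pi)%(2*np.pi)-np.pi
    print((d/.4).round(4).tolist(),round(t/np.pi,4),"rows",np.ceil(np.linalg.norm(d)/.0625))
E
python3 w.py .45,.1,.405,2.967 .416,-.381,.39,2.967
```

```text
t 0.9 [0.115  0.5122 0.4047] yaw 2.9208 open 0.092 grip 0.0 F [-0.7 -0.  -0.2]
[-1.043, -0.8221, -0.0007] -0.0147 rows 9.0
[-1.2234, -2.0141, 0.0368] -0.0147 rows 16.0
```

```bash
python3 -m jog '[[[-1,-0.79,0],-0.015,0],[[-1,-0.79,0],-0.015,0],[[-1,-0.79,0],-0.015,0],[[-1,-0.79,0],-0.015,0],[[-1,-0.79,0],-0.015,0],[[-1,-0.79,0],-0.015,0],[[-1,-0.79,0],-0.015,0],[[-1,-0.79,0],-0.015,0],[[-1,-0.79,0],-0.015,0]]'; python3 w.py .416,-.381,.36,2.967 .416,-.381,.243,2.967
```

```text
time: 2.02
tool_pos: [0.4379, 0.1135, 0.4046]
tool_rot: [-3.141, 0.001, 2.963]
contact_force: [-0.9, 0.9, -0.6]
opening: 0.0919
grip_force: 0.0
t 2.02 [0.4379 0.1135 0.4046] yaw 2.963 open 0.0919 grip 0.0 F [-0.9  0.9 -0.6]
[-0.1658, -1.2264, 0.1116] -0.0013 rows 8.0
[-0.1658, -1.2264, 0.4041] -0.0013 rows 9.0
```

```bash
python3 -m jog '[[[-0.14,-1,0],0,0],[[-0.14,-1,0],0,0],[[-0.14,-1,0],0,0],[[-0.14,-1,0],0,0],[[-0.14,-1,0],0,0],[[-0.14,-1,0],0,0],[[-0.14,-1,0],0,0]]'; python3 w.py .416,-.381,.36,2.967 .416,-.381,.243,2.967
```

```text
time: 2.9
tool_pos: [0.4218, -0.2894, 0.4045]
tool_rot: [3.142, 0.0, 2.966]
contact_force: [0.5, 0.2, -0.7]
opening: 0.092
grip_force: 0.0
t 2.9 [ 0.4218 -0.2894  0.4045] yaw 2.966 open 0.092 grip 0.0 F [ 0.5  0.2 -0.7]
[-0.0257, -0.2281, 0.1113] -0.0003 rows 2.0
[-0.0257, -0.2281, 0.4038] -0.0003 rows 3.0
```

```bash
python3 -m jog '[[[-0.026,-0.228,0.11],0,0],[[-0.026,-0.228,0.11],0,0],[[-0.026,-0.228,0.11],0,0],[[-0.026,-0.228,0.25],0,0],[[-0.026,-0.228,0.35],0,0],[[-0.026,-0.228,0.404],0,0],[[-0.026,-0.228,0.404],0,0],[[-0.026,-0.228,0.404],0,1],[[-0.026,-0.228,0.404],0,1],[[-0.026,-0.228,0.404],0,1],[[-0.026,-0.228,0.404],0,1],[[-0.026,-0.228,0.404],0,1]]' 40; python3 w.py .416,-.381,.36,2.967
```

```text
time: 4.4
tool_pos: [0.4166, -0.3791, 0.2433]
tool_rot: [-3.141, 0.0, 2.968]
contact_force: [0.8, -0.8, 0.8]
opening: 0.046
grip_force: 0.7
t 4.4 [ 0.4166 -0.3791  0.2433] yaw 2.9678 open 0.046 grip 0.7 F [ 0.8 -0.8  0.8]
[0.0006, -0.005, -0.2919] 0.0003 rows 2.0
```

```bash
python3 -m jog '[[[0,0,0],0,1],[[0,0,0],0,1],[[0,0,0],0,1],[[0,0,-0.1],0,1],[[0,0,-0.2],0,1],[[0,0,-0.3],0,1],[[0,0,-0.38],0,1],[[0,0,-0.38],0,1]]' 40; python3 w.py .45,.0,.395,2.967 .395,.165,.395,3.1416 .395,.165,.223,3.1416
python3 - <<'E'
from h import *
for c in("top","side"):
    im=cams.read_camera(c);cv2.imwrite(f"pics/{c}1.png",im[:,:,::-1])
    for n in("radio","rubber_mat","pack_small_flat"):print(c,n,[(np.round(d["position"],4).tolist(),round(d["confidence"],2)) for d in models.pinpoint(n,c)])
E
```

```text
time: 5.4
tool_pos: [0.4168, -0.379, 0.3968]
tool_rot: [-3.139, 0.003, 2.968]
contact_force: [0.0, -0.2, -3.4]
opening: 0.0439
grip_force: 39.7
t 5.4 [ 0.4168 -0.379   0.3968] yaw 2.9681 open 0.0439 grip 39.7 F [ 0.  -0.2 -3.4]
[0.0817, 0.9475, 0.0045] 0.0003 rows 7.0
[0.2883, 1.3301, 0.0045] -0.0552 rows 9.0
[0.2883, 1.3301, 0.4345] -0.0552 rows 10.0
top radio [([0.4118, -0.3808, -0.0031], 0.84)]
top rubber_mat [([0.3965, 0.1643, 0.0001], 0.64)]
top pack_small_flat [([0.4206, -0.3802, 0.1786], 0.54)]
side radio [([0.4119, -0.3824, -0.0039], 0.9), ([0.4132, -0.3797, 0.1722], 0.62)]
side rubber_mat [([0.3947, 0.1638, 0.0012], 0.74)]
side pack_small_flat [([0.416, -0.3805, 0.1731], 0.81)]
```

```bash
python3 -m jog '[[[0.05,0.12,0],0,1],[[0.1,0.24,0],0,1],[[0.15,0.39,0],-0.02,1],[[0.15,0.54,0],-0.055,1],[[0.18,0.69,0],-0.055,1],[[0.2,0.84,0],-0.055,1],[[0.22,0.95,0],-0.055,1],[[0.25,1,0],-0.055,1],[[0.25,1,0],-0.055,1]]'; python3 w.py .395,.165,.395,3.1416 .395,.165,.223,3.1416
```

```text
time: 6.92
tool_pos: [0.3866, 0.0335, 0.395]
tool_rot: [3.141, -0.0, -3.139]
contact_force: [0.4, 0.6, -1.7]
opening: 0.0444
grip_force: 39.7
t 6.92 [0.3866 0.0335 0.395 ] yaw -3.1395 open 0.0444 grip 39.7 F [ 0.4  0.6 -1.7]
[-0.0216, 0.3288, -0.0] 0.0007 rows 3.0
[-0.0216, 0.3288, 0.43] 0.0007 rows 4.0
```

```bash
python3 -m jog '[[[-0.02,0.14,0],0,1],[[-0.02,0.26,0],0,1],[[-0.02,0.328,0],0,1],[[-0.02,0.328,0.1],0,1],[[-0.02,0.328,0.22],0,1],[[-0.02,0.328,0.32],0,1],[[-0.02,0.328,0.38],0,1],[[-0.02,0.328,0.41],0,1],[[-0.02,0.328,0.42],0,1],[[-0.02,0.328,0.426],0,1],[[-0.02,0.328,0.43],0,1]]'; python3 w.py .395,.165,.223,3.1416
```

```text
time: 8.3
tool_pos: [0.3959, 0.163, 0.2241]
tool_rot: [-3.141, 0.002, 3.141]
contact_force: [0.3, -10.3, 3.9]
opening: 0.0438
grip_force: 39.7
t 8.3 [0.3959 0.163  0.2241] yaw 3.1411 open 0.0438 grip 39.7 F [  0.3 -10.3   3.9]
[0.0022, 0.0049, 0.0028] -0.0001 rows 1.0
```

```bash
python3 - <<'E'
from h import *
t=[]
for c in("top","side"):
    im=cams.read_camera(c)[:,:,::-1]
    u=np.int32(proj([[.395,.165,.06]],c)[0]);t.append(cv2.resize(im[u[1]-60:u[1]+60,u[0]-60:u[0]+60],None,fx=3.3,fy=3.3,interpolation=cv2.INTER_CUBIC))
cv2.imwrite("pics/m1.png",np.hstack(t)); print(observe()["contact_force"],observe()["tool_pos"])
E
```

```text
[ 0.83304841 -8.8813151   2.58248762] [0.39583822 0.16288213 0.22414055]
```

View pics/m1.png

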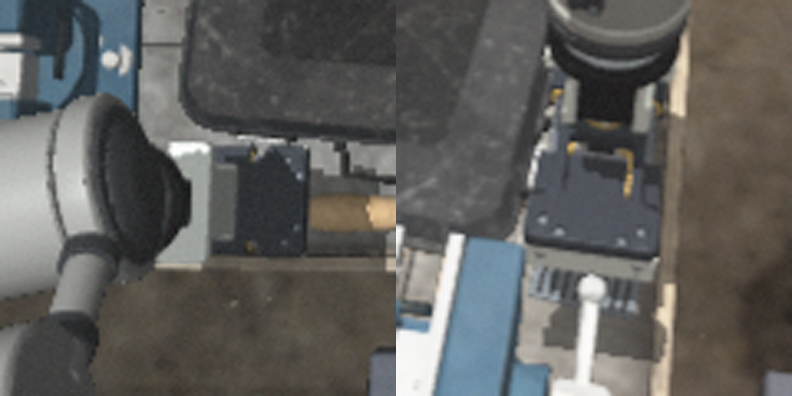

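```bash
python3 -m jog '[[[0,0,-0.02],0,1],[[0,0,-0.02],0,1],[[0,0,-0.02],0,1]]'; python3 -m jog '[[[0,-0.015,0],0,1],[[0,-0.015,0],0,1]]'; python3 w.py
```

```text
time: 8.78
tool_pos: [0.3953, 0.1637, 0.2314]
tool_rot: [3.141, 0.001, 3.141]
contact_force: [0.0, -0.9, -2.6]
opening: 0.0443
grip_force: 39.7
time: 9.02
tool_pos: [0.3952, 0.1572, 0.231]
tool_rot: [-3.142, -0.0, 3.14]
contact_force: [-0.4, 0.1, -2.3]
opening: 0.044
grip_force: 39.7
t 9.03 [0.3952 0.1572 0.231 ] yaw 3.1403 open 0.044 grip 39.7 F [-0.4  0.1 -2.3]
```

```bash
python3 -m jog '[[[0,0,0.01],0,1],[[0,0,0.016],0,1],[[0,0,0.018],0,1],[[0,0,0.019],0,1]]'; python3 w.py
```

```text
time: 9.52
tool_pos: [0.3953, 0.1576, 0.2234]
tool_rot: [3.142, -0.0, 3.141]
contact_force: [-0.3, 0.9, -2.7]
opening: 0.0442
grip_force: 39.7
t 9.53 [0.3953 0.1576 0.2234] yaw 3.1408 open 0.0442 grip 39.7 F [-0.3  0.9 -2.7]
```

```bash
python3 -m jog '[[[0,0,0.003],0,1],[[0,0,0.005],0,1],[[0,0,0.005],0,1]]'; python3 w.py
```

```text
time: 9.9
tool_pos: [0.3954, 0.1575, 0.2222]
tool_rot: [3.141, 0.001, 3.141]
contact_force: [-1.6, -0.4, 6.2]
opening: 0.0441
grip_force: 39.8
t 9.9 [0.3954 0.1575 0.2222] yaw 3.1407 open 0.0441 grip 39.8 F [-1.6 -0.4  6.2]
```

```bash
python3 -m jog '[[[0,0,0],0,0.35],[[0,0,0],0,0.35],[[0,0,0],0,0.35],[[0,0,0],0,0.35],[[0,0,-0.1],0,0.35],[[0,0,-0.2],0,0.35],[[0,0,-0.35],0,0.35],[[0,0,-0.42],0,0.2],[[0,0,-0.42],0,0]]'; python3 w.py .43,-.2,.39,3.3 .5465,-.342,.35,3.307
python3 - <<'E'
from h import *
for c in("top","side"):
    im=cams.read_camera(c);cv2.imwrite(f"pics/{c}2.png",im[:,:,::-1])
    for n in("pack_small_flat","radio"):print(c,n,[(np.round(d["position"],4).tolist(),round(d["confidence"],2)) for d in models.pinpoint(n,c)])
I={c:cv2.imread(f"pics/{c}2.png") for c in("top","side")};t=[]
for p,zs,X in (((.3954,.1575,.07),((.054,.044,.079),),(.3954,.1575,0)),((.415,-.381,.058),((.052,.042,.058),),(.4155,-.3815,-.172))):
  for c in I:
    s=7;im=cv2.resize(I[c],None,fx=s,fy=s,interpolation=cv2.INTER_CUBIC)
    for w,d,z in zs: cv2.polylines(im,[np.int32(proj(rect(X,w,d,z),c)*s+3)],True,(255,0,255),1)
    u=np.int32(proj([p],c)[0]*s);t.append(im[max(0,u[1]-145):u[1]+145,u[0]-195:u[0]+195])
cv2.imwrite("pics/m2.png",np.vstack([np.hstack(t[:2]),np.hstack(t[2:])]))
E
```

```text
time: 11.02
tool_pos: [0.3955, 0.1576, 0.3914]
tool_rot: [3.141, 0.005, 3.141]
contact_force: [0.1, 0.4, 0.3]
opening: 0.0751
grip_force: 0.0
t 11.03 [0.3955 0.1576 0.3914] yaw 3.1408 open 0.0751 grip 0.0 F [0.1 0.4 0.3]
[-0.0869, -0.8939, 0.0036] -0.0507 rows 6.0
[-0.3784, -1.2487, 0.1036] -0.0529 rows 9.0
top pack_small_flat [([0.6397, -0.2204, -0.0011], 0.58), ([0.3955, 0.1586, 0.0084], 0.39)]
top radio [([0.4134, -0.3819, 0.0004], 0.94), ([0.5485, -0.3446, 0.0135], 0.64)]
side pack_small_flat [([0.394, 0.154, 0.0033], 0.89)]
side radio [([0.3931, 0.1631, -0.0003], 0.2)]
```

View pics/m2.png

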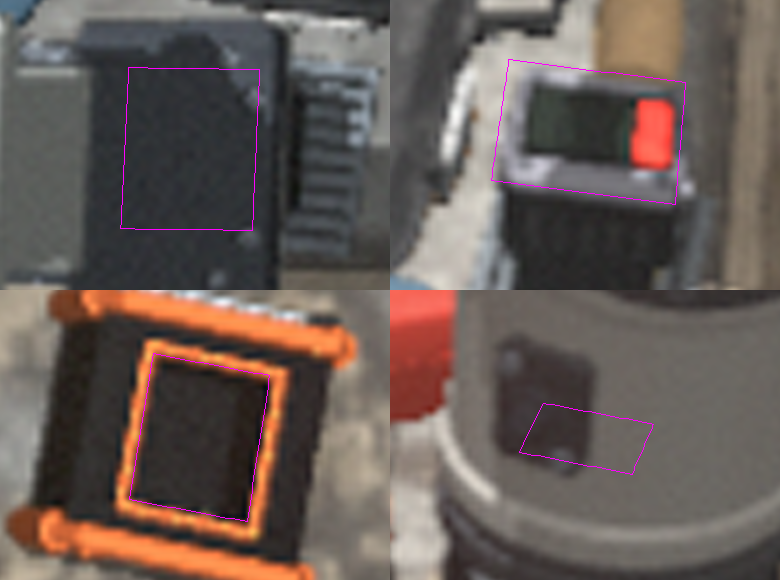

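The small flat pack stands upright on the mat, and the radio well matches the overlay within about 1 px. Next is charger B.

```bash
python3 -m jog '[[[-0.05,-0.15,0],-0.02,0],[[-0.09,-0.3,0],-0.053,0],[[-0.14,-0.45,0],-0.053,0],[[-0.2,-0.6,0],-0.053,0],[[-0.26,-0.75,0],-0.053,0],[[-0.32,-0.9,0],-0.053,0],[[-0.36,-1,0],-0.053,0],[[-0.378,-1,0],-0.053,0]]'; python3 w.py  .5465,-.342,.35,3.307 .5465,-.342,.231,3.307
```

```text
time: 12.32
tool_pos: [0.5465, -0.2459, 0.3874]
tool_rot: [3.141, -0.002, -2.98]
contact_force: [-0.5, 1.0, -0.1]
opening: 0.0917
grip_force: 0.0
t 12.32 [ 0.5465 -0.2459  0.3874] yaw -2.98 open 0.0917 grip 0.0 F [-0.5  1.  -0.1]
[0.0386, -0.237, 0.0936] -0.0012 rows 2.0
[0.0386, -0.237, 0.3911] -0.0012 rows 3.0
```

```bash
python3 -m jog '[[[0.038,-0.13,0.05],0,0],[[0.038,-0.237,0.09],0,0],[[0.038,-0.237,0.13],0,0],[[0.038,-0.237,0.24],0,0],[[0.038,-0.237,0.34],0,0],[[0.038,-0.237,0.39],0,0],[[0.038,-0.237,0.39],0,0],[[0.038,-0.237,0.39],0,1],[[0.038,-0.237,0.39],0,1],[[0.038,-0.237,0.39],0,1],[[0.038,-0.237,0.39],0,1],[[0.038,-0.237,0.39],0,1]]' 40; python3 w.py
```

```text
time: 13.82
tool_pos: [0.5469, -0.3389, 0.2338]
tool_rot: [-3.141, 0.001, -2.976]
contact_force: [-0.1, -1.9, 1.3]
opening: 0.0462
grip_force: 0.8
t 13.82 [ 0.5469 -0.3389  0.2338] yaw -2.9761 open 0.0462 grip 0.8 F [-0.1 -1.9  1.3]
```

```bash
python3 -m jog '[[[0,0,0],0,1],[[0,0,0],0,1],[[0,0,0],0,1],[[0,0,-0.08],0,1],[[0,0,-0.18],0,1],[[0,0,-0.3],0,1],[[0,0,-0.38],0,1],[[0,0,-0.38],0,1]]' 40; python3 w.py .416,-.3805,.35,2.969
```

```text
time: 14.82
tool_pos: [0.547, -0.3385, 0.3873]
tool_rot: [-3.139, 0.003, -2.976]
contact_force: [-0.2, -0.7, -3.2]
opening: 0.0444
grip_force: 39.5
t 14.82 [ 0.547  -0.3385  0.3873] yaw -2.9757 open 0.0444 grip 39.5 F [-0.2 -0.7 -3.2]
[0.3402, -0.0495, 0.0932] 0.1077 rows 3.0
```

```bash
python3 -m jog '[[[0.12,-0.02,0],0.05,1],[[0.24,-0.04,0.03],0.107,1],[[0.34,-0.049,0.06],0.107,1],[[0.34,-0.049,0.093],0.107,1],[[0.34,-0.049,0.093],0.107,1],[[0.34,-0.049,0.093],0.107,1]]'; python3 w.py .416,-.3805,.29,2.969 .416,-.3805,.246,2.969; python3 - <<'E'
from h import *
for c in("top","side"):
    im=cams.read_camera(c);cv2.imwrite(f"pics/{c}3.png",im[:,:,::-1])
    for n in("pack_small_full","radio"):print(c,n,[(np.round(d["position"],4).tolist(),round(d["confidence"],2)) for d in models.pinpoint(n,c)])
E
```

```text
time: 15.58
tool_pos: [0.4168, -0.38, 0.3477]
tool_rot: [3.141, -0.0, 2.972]
contact_force: [-0.3, -0.7, -3.4]
opening: 0.0443
grip_force: 39.5
t 15.57 [ 0.4168 -0.38    0.3477] yaw 2.9723 open 0.0443 grip 39.5 F [-0.3 -0.7 -3.4]
[0.0018, -0.0015, 0.1444] 0.001 rows 1.0
[0.0018, -0.0015, 0.2544] 0.001 rows 2.0
top pack_small_full [([0.4147, -0.3838, 0.1293], 0.43)]
top radio [([0.4149, -0.3824, -0.002], 0.94), ([0.6402, -0.2217, 0.0033], 0.68)]
side pack_small_full [([0.4187, -0.3829, 0.1235], 0.52), ([0.4151, -0.384, -0.0032], 0.23)]
side radio []
```

```bash
python3 -m jog '[[[0.004,0.002,0.08],0,1],[[0.004,0.002,0.13],0,1],[[0.004,0.002,0.16],0,1],[[0.004,0.002,0.18],0,1],[[0.004,0.002,0.2],0,1],[[0.004,0.002,0.2],0,1]]'; python3 w.py .416,-.3805,.246,2.969
```

```text
time: 16.62
tool_pos: [0.4144, -0.3793, 0.268]
tool_rot: [3.141, -0.0, 2.971]
contact_force: [-0.2, 1.1, -3.2]
opening: 0.0444
grip_force: 39.5
t 16.62 [ 0.4144 -0.3793  0.268 ] yaw 2.971 open 0.0444 grip 39.5 F [-0.2  1.1 -3.2]
[-0.0044, -0.0023, 0.0551] 0.0007 rows 1.0
```

```bash
python3 -m jog '[[[-0.002,-0.002,0.02],0,1],[[-0.002,-0.002,0.035],0,1],[[-0.002,-0.002,0.045],0,1],[[-0.002,-0.002,0.052],0,1],[[-0.002,-0.002,0.055],0,1],[[-0.002,-0.002,0.055],0,1]]'; python3 w.py .4155,-.381,.246,2.969
```

```text
time: 17.38
tool_pos: [0.4151, -0.3802, 0.2463]
tool_rot: [3.142, 0.0, 2.971]
contact_force: [0.4, -0.7, -2.9]
opening: 0.0446
grip_force: 39.5
t 17.38 [ 0.4151 -0.3802  0.2463] yaw 2.9711 open 0.0446 grip 39.5 F [ 0.4 -0.7 -2.9]
[-0.0013, -0.0017, 0.0007] 0.0007 rows 1.0
```

```bash
python3 -m jog '[[[0,0,0.003],0,1],[[0,0,0.005],0,1],[[0,0,0.007],0,1],[[0,0,0.007],0,1]]'; python3 w.py
```

```text
time: 17.88
tool_pos: [0.4152, -0.3806, 0.2453]
tool_rot: [-3.14, 0.002, 2.971]
contact_force: [-2.2, 1.5, 8.9]
opening: 0.0443
grip_force: 39.6
t 17.88 [ 0.4152 -0.3806  0.2453] yaw 2.9711 open 0.0443 grip 39.6 F [-2.2  1.5  8.9]
```

```bash
python3 -m jog '[[[0,0,0],0,0],[[0,0,0],0,0],[[0,0,0],0,0],[[0,0,0],0,0],[[0,0,-0.05],0,0],[[0,0,-0.15],0,0],[[0,0,-0.3],0,0],[[0,0,-0.36],0,0],[[0,0,-0.36],0,0]]'; python3 w.py .6385,-.2245,.39,3.157 .6385,-.2245,.24,3.157
```

```text
time: 19.0
tool_pos: [0.4153, -0.3804, 0.3894]
tool_rot: [-3.139, 0.003, 2.971]
contact_force: [0.7, -0.5, -0.6]
opening: 0.0919
grip_force: 0.0
t 19.0 [ 0.4153 -0.3804  0.3894] yaw 2.9712 open 0.0919 grip 0.0 F [ 0.7 -0.5 -0.6]
[-0.4839, 0.4787, -0.0015] -0.0592 rows 5.0
[-0.4839, 0.4787, 0.3735] -0.0592 rows 5.0
```

```bash
python3 -m jog '[[[-0.12,0.12,0],-0.03,0],[[-0.24,0.24,0],-0.059,0],[[-0.34,0.34,0],-0.059,0],[[-0.43,0.43,0],-0.059,0],[[-0.484,0.479,0],-0.059,0],[[-0.484,0.479,0],-0.059,0],[[-0.484,0.479,0],-0.059,0]]'; python3 w.py .6385,-.2245,.239,3.157;  python3 - <<'E'
from h import *
for c in("top","side"):
    im=cams.read_camera(c);cv2.imwrite(f"pics/{c}4.png",im[:,:,::-1])
    for n in("charger_b","work_light"):print(c,n,[(np.round(d["position"],4).tolist(),round(d["confidence"],2)) for d in models.pinpoint(n,c)])
E
```

```text
time: 19.88
tool_pos: [0.6379, -0.2247, 0.3858]
tool_rot: [3.141, -0.003, -3.127]
contact_force: [-0.4, 0.3, -0.1]
opening: 0.0918
grip_force: 0.0
t 19.88 [ 0.6379 -0.2247  0.3858] yaw -3.127 open 0.0918 grip 0.0 F [-0.4  0.3 -0.1]
[-0.0015, 0.0005, 0.367] -0.0003 rows 3.0
top charger_b [([0.5492, -0.3421, -0.0035], 0.81)]
top work_light []
side charger_b [([0.3966, -0.2213, 0.0014], 0.91), ([0.5464, -0.34, -0.0013], 0.71)]
side work_light [([0.6381, -0.226, -0.0003], 0.83)]
```

```bash
python3 -m jog '[[[-0.001,0,0.1],0,0],[[-0.001,0,0.2],0,0],[[-0.001,0,0.3],0,0],[[-0.001,0,0.35],0,0],[[-0.001,0,0.367],0,0],[[-0.001,0,0.367],0,0],[[-0.001,0,0.367],0,1],[[-0.001,0,0.367],0,1],[[-0.001,0,0.367],0,1],[[-0.001,0,0.367],0,1],[[-0.001,0,0.367],0,1],[[-0.001,0,0.367],0,1]]' 45; python3 w.py
python3 - <<'E'
from h import *
I={c:cv2.imread(f"pics/{c}4.png") for c in("top","side")};t=[];X=(.5475,-.341,.165)
for c in I:
    s=8;im=cv2.resize(I[c],None,fx=s,fy=s,interpolation=cv2.INTER_CUBIC)
    cv2.polylines(im,[np.int32(proj(rect(X,.052,.042,.046),c)*s+3.5)],True,(255,0,255),1)
    u=np.int32(proj([(X[0],X[1],.046)],c)[0]*s);t.append(im[max(0,u[1]-200):u[1]+200,u[0]-195:u[0]+195])
cv2.imwrite("pics/b4.png",np.hstack(t))
E
```

```text
time: 21.68
tool_pos: [0.6388, -0.2242, 0.2407]
tool_rot: [3.142, 0.0, -3.127]
contact_force: [-0.5, -0.1, 0.6]
opening: 0.0438
grip_force: 44.9
t 21.68 [ 0.6388 -0.2242  0.2407] yaw -3.1268 open 0.0438 grip 44.9 F [-0.5 -0.1  0.6]
```

View pics/b4.png

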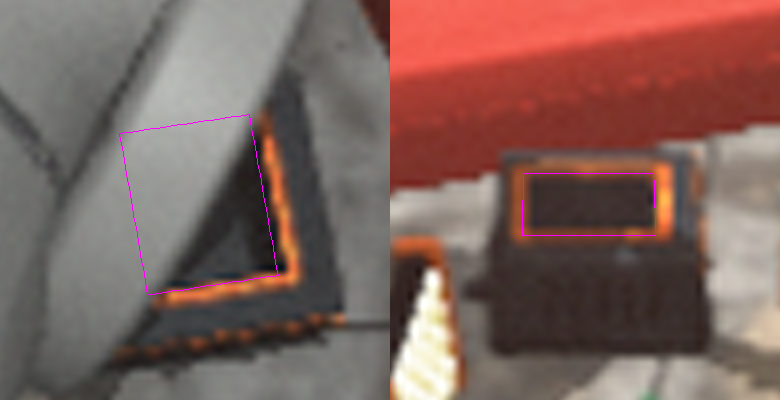

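Charger B's mouth matches the overlay in both views, within about 1 px. I'll lift the large flat pack and carry it to B.

```bash
python3 -m jog '[[[0,0,0],0,1],[[0,0,-0.08],0,1],[[0,0,-0.16],0,1],[[0,0,-0.26],0,1],[[0,0,-0.35],0,1],[[0,0,-0.35],0,1],[[0,0,-0.35],0,1]]' 45; python3 w.py .5475,-.341,.38,3.307
```

```text
time: 22.55
tool_pos: [0.6385, -0.2242, 0.3781]
tool_rot: [3.14, -0.003, -3.127]
contact_force: [-0.5, 0.3, -4.6]
opening: 0.0436
grip_force: 44.9
t 22.55 [ 0.6385 -0.2242  0.3781] yaw -3.1269 open 0.0436 grip 44.9 F [-0.5  0.3 -4.6]
[0.2317, -0.2887, -0.0046] -0.048 rows 3.0
```

```bash
python3 -m jog '[[[0.06,-0.07,0],-0.02,1],[[0.14,-0.17,0],-0.048,1],[[0.2,-0.25,0],-0.048,1],[[0.232,-0.289,0],-0.048,1],[[0.232,-0.289,0.06],-0.048,1],[[0.232,-0.289,0.12],-0.048,1],[[0.232,-0.289,0.18],-0.048,1],[[0.232,-0.289,0.2],-0.048,1],[[0.232,-0.289,0.2],-0.048,1]]'; python3 w.py .5475,-.341,.2407,3.307;python3 - <<'E'
from h import *
for c in("top","side"):
    im=cams.read_camera(c);cv2.imwrite(f"pics/{c}5.png",im[:,:,::-1])
    for n in("pack_large_flat",):print(c,n,[(np.round(d["position"],4).tolist(),round(d["confidence"],2)) for d in models.pinpoint(n,c)])
E
```

```text
time: 23.68
tool_pos: [0.5479, -0.3409, 0.2998]
tool_rot: [3.14, -0.001, -2.976]
contact_force: [-0.3, 0.1, -3.6]
opening: 0.044
grip_force: 44.9
t 23.68 [ 0.5479 -0.3409  0.2998] yaw -2.9756 open 0.044 grip 44.9 F [-0.3  0.1 -3.6]
[0.0009, -0.0001, 0.1476] 0.0002 rows 1.0
top pack_large_flat []
side pack_large_flat [([0.5457, -0.3353, 0.0676], 0.75), ([0.6408, -0.2252, 0.0002], 0.64), ([0.3936, 0.1651, 0.0009], 0.24), ([0.3953, -0.2215, 0.0017], 0.21)]
```

```bash
python3 -m jog '[[[0.001,0,0.04],0,1],[[0.001,0,0.07],0,1],[[0.001,0,0.09],0,1],[[0.001,0,0.11],0,1],[[0.001,0,0.125],0,1],[[0.001,0,0.138],0,1],[[0.001,0,0.145],0,1],[[0.001,0,0.145],0,1]]'; python3 w.py
```

```text
time: 24.88
tool_pos: [0.5473, -0.3413, 0.2426]
tool_rot: [3.141, -0.0, -2.976]
contact_force: [0.5, 0.3, -4.0]
opening: 0.0436
grip_force: 44.9
t 24.88 [ 0.5473 -0.3413  0.2426] yaw -2.9759 open 0.0436 grip 44.9 F [ 0.5  0.3 -4. ]
```

Free so far. I'll press it home gently and release.

```bash
python3 -m jog '[[[0,0,0.003],0,1],[[0,0,0.005],0,1],[[0,0,0.007],0,1],[[0,0,0.007],0,1]]'; python3 w.py
```

```text
time: 25.38
tool_pos: [0.5474, -0.3413, 0.2407]
tool_rot: [-3.141, 0.001, -2.976]
contact_force: [-1.9, 1.6, 2.8]
opening: 0.0439
grip_force: 44.9
t 25.38 [ 0.5474 -0.3413  0.2407] yaw -2.9759 open 0.0439 grip 44.9 F [-1.9  1.6  2.8]
```

Seated, with the TCP at 0.2407 as predicted and floor contact felt. I'll release, lift and go over A.

```bash
python3 -m jog '[[[0,0,0.002],0,1],[[0,0,0],0,0],[[0,0,0],0,0],[[0,0,0],0,0],[[0,0,0],0,0],[[0,0,-0.05],0,0],[[0,0,-0.15],0,0],[[0,0,-0.3],0,0],[[0,0,-0.36],0,0],[[0,0,-0.36],0,0]]'; python3 w.py .397,-.2195,.38,3.1416
```

```text
time: 26.62
tool_pos: [0.5475, -0.3414, 0.3862]
tool_rot: [-3.138, 0.003, -2.976]
contact_force: [0.1, -0.3, -0.8]
opening: 0.0918
grip_force: 0.0
t 26.62 [ 0.5475 -0.3414  0.3862] yaw -2.9759 open 0.0918 grip 0.0 F [ 0.1 -0.3 -0.8]
[0.3208, 0.3627, 0.0154] 0.0527 rows 4.0
```

```bash
python3 -m jog '[[[0.09,0.1,0],0.03,0],[[0.18,0.2,0],0.053,0],[[0.27,0.3,0],0.053,0],[[0.321,0.363,0.015],0.053,0],[[0.321,0.363,0.015],0.053,0],[[0.321,0.363,0.015],0.053,0]]'; python3 - <<'E'
from h import *
for c in("top","side"):
    im=cams.read_camera(c);cv2.imwrite(f"pics/{c}6.png",im[:,:,::-1])
    for n in("charger_a","work_light","pack_large_full"):print(c,n,[(np.round(d["position"],4).tolist(),round(d["confidence"],2)) for d in models.pinpoint(n,c)])
I={c:cv2.imread(f"pics/{c}6.png") for c in("top","side")};t=[];X=(.6385,-.2245,.015)
for c in I:
    s=8;im=cv2.resize(I[c],None,fx=s,fy=s,interpolation=cv2.INTER_CUBIC)
    cv2.polylines(im,[np.int32(proj(rect(X,.052,.042,.046),c)*s+3.5)],True,(255,0,255),1)
    u=np.int32(proj([(X[0],X[1],.046)],c)[0]*s);t.append(im[max(0,u[1]-200):u[1]+200,u[0]-195:u[0]+195])
cv2.imwrite("pics/l6.png",np.hstack(t))
E
python3 w.py .397,-.2195,.239,3.1416
```

```text
time: 27.38
tool_pos: [0.3971, -0.2196, 0.3773]
tool_rot: [3.141, -0.0, 3.141]
contact_force: [0.6, -0.5, -0.2]
opening: 0.0919
grip_force: 0.0
top charger_a [([0.5476, -0.3452, -0.0029], 0.83)]
top work_light []
top pack_large_full []
side charger_a [([0.3974, -0.2205, 0.003], 0.82), ([0.5477, -0.3395, -0.0004], 0.77)]
side work_light [([0.6394, -0.2243, 0.0009], 0.74)]
side pack_large_full [([0.3965, -0.2167, 0.0137], 0.7)]
t 27.77 [ 0.3969 -0.2195  0.3777] yaw 3.1406 open 0.0919 grip 0.0 F [-0.1  0.   0.5]
[-0.0002, -0.0001, 0.3468] -0.0003 rows 3.0
```

View pics/l6.png

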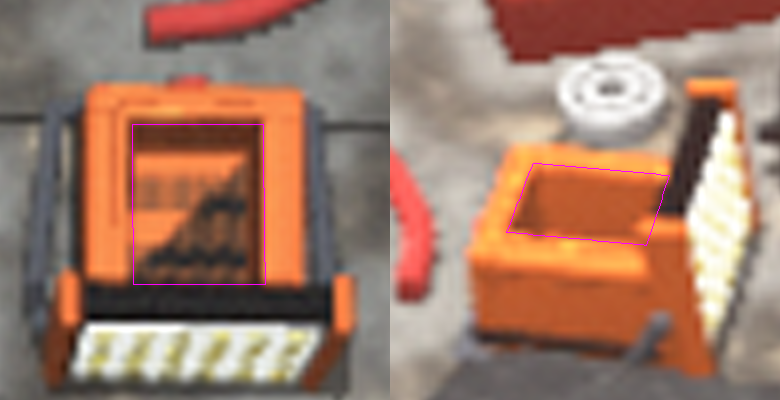

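The light's well matches the overlay. Now I'll grasp the large full pack in A.

```bash
python3 -m jog '[[[0,0,0.1],0,0],[[0,0,0.2],0,0],[[0,0,0.29],0,0],[[0,0,0.33],0,0],[[0,0,0.347],0,0],[[0,0,0.347],0,0],[[0,0,0.347],0,1],[[0,0,0.347],0,1],[[0,0,0.347],0,1],[[0,0,0.347],0,1],[[0,0,0.347],0,1],[[0,0,0.347],0,1]]' 45; python3 w.py
```

```text
time: 29.28
tool_pos: [0.3968, -0.2193, 0.2392]
tool_rot: [-3.142, 0.0, 3.141]
contact_force: [-0.4, -0.2, 0.7]
opening: 0.0436
grip_force: 44.9
t 29.27 [ 0.3968 -0.2193  0.2392] yaw 3.1408 open 0.0436 grip 44.9 F [-0.4 -0.2  0.7]
```

```bash
python3 -m jog '[[[0,0,0],0,1],[[0,0,0],0,1],[[0,0,-0.08],0,1],[[0,0,-0.16],0,1],[[0,0,-0.26],0,1],[[0,0,-0.35],0,1],[[0,0,-0.35],0,1],[[0,0,-0.35],0,1]]' 45; python3 w.py .638,-.2245,.38,3.154
```

```text
time: 30.28
tool_pos: [0.3963, -0.2189, 0.3773]
tool_rot: [3.139, -0.002, 3.141]
contact_force: [-1.1, 0.7, -5.8]
opening: 0.0442
grip_force: 44.9
t 30.27 [ 0.3963 -0.2189  0.3773] yaw 3.1407 open 0.0442 grip 44.9 F [-1.1  0.7 -5.8]
[-0.6043, -0.0135, -0.0067] -0.0042 rows 4.0
```

```bash
python3 -m jog '[[[-0.1,-0.005,0],0,1],[[-0.22,-0.01,0],-0.004,1],[[-0.34,-0.013,0],-0.004,1],[[-0.46,-0.013,0],-0.004,1],[[-0.56,-0.013,0],-0.004,1],[[-0.604,-0.013,0],-0.004,1],[[-0.604,-0.013,0.06],-0.004,1],[[-0.604,-0.013,0.12],-0.004,1],[[-0.604,-0.013,0.18],-0.004,1],[[-0.604,-0.013,0.195],-0.004,1],[[-0.604,-0.013,0.195],-0.004,1]]'; python3 - <<'E'
from h import *
for c in("top","side"):
    im=cams.read_camera(c);cv2.imwrite(f"pics/{c}7.png",im[:,:,::-1])
    for n in("charger_a","pack_large_full"):print(c,n,[(np.round(d["position"],4).tolist(),round(d["confidence"],2)) for d in models.pinpoint(n,c)])
E
python3 w.py .638,-.2245,.2392,3.154
```

```text
time: 31.65
tool_pos: [0.6382, -0.2247, 0.2996]
tool_rot: [3.14, -0.002, -3.13]
contact_force: [-0.1, -0.2, -3.8]
opening: 0.0437
grip_force: 44.9
top charger_a [([0.3936, -0.2176, -0.0016], 0.76), ([0.5465, -0.3435, -0.0053], 0.64)]
top pack_large_full []
side charger_a [([0.547, -0.3384, -0.0009], 0.97), ([0.3957, -0.2216, 0.0017], 0.78)]
side pack_large_full [([0.6386, -0.2238, 0.0754], 0.76)]
t 31.95 [ 0.6384 -0.2247  0.302 ] yaw -3.1299 open 0.0441 grip 44.9 F [ 0.9  0.1 -4.5]
[0.0011, 0.0006, 0.1571] -0.0002 rows 2.0
```

```bash
python3 -m jog '[[[0.001,0,0.04],0,1],[[0.001,0,0.07],0,1],[[0.001,0,0.09],0,1],[[0.001,0,0.11],0,1],[[0.001,0,0.125],0,1],[[0.001,0,0.14],0,1],[[0.001,0,0.15],0,1],[[0.001,0,0.152],0,1],[[0.001,0,0.155],0,1],[[0.001,0,0.157],0,1]]'; python3 w.py
```

```text
time: 33.2
tool_pos: [0.6417, -0.225, 0.2418]
tool_rot: [-3.137, 0.017, -3.13]
contact_force: [15.0, -0.5, 2.1]
opening: 0.0438
grip_force: 45.0
t 33.2 [ 0.6417 -0.225   0.2418] yaw -3.1302 open 0.0438 grip 45.0 F [15.  -0.5  2.1]
```

```bash
python3 -m jog '[[[0,0,-0.03],0,1],[[0,0,-0.03],0,1],[[0,0,-0.03],0,1]]'; python3 w.py; python3 - <<'E'
from h import *
I={c:cams.read_camera(c)[:,:,::-1].copy() for c in("top","side")};t=[];X=(.638,-.2245,.01)
for c in I:
    s=5 if c=="top" else 6;im=cv2.resize(I[c],None,fx=s,fy=s,interpolation=cv2.INTER_CUBIC)
    u=np.int32(proj([(X[0],X[1],.07)],c)[0]*s);t.append(im[max(0,u[1]-200):u[1]+200,u[0]-195:u[0]+195])
cv2.imwrite("pics/l8.png",np.hstack(t))
E
```

```text
time: 33.58
tool_pos: [0.6398, -0.2247, 0.2517]
tool_rot: [-3.14, 0.008, -3.13]
contact_force: [7.7, -0.2, -0.8]
opening: 0.044
grip_force: 45.0
t 33.58 [ 0.6398 -0.2247  0.2517] yaw -3.1301 open 0.044 grip 45.0 F [ 7.7 -0.2 -0.8]
```

View pics/l8.png

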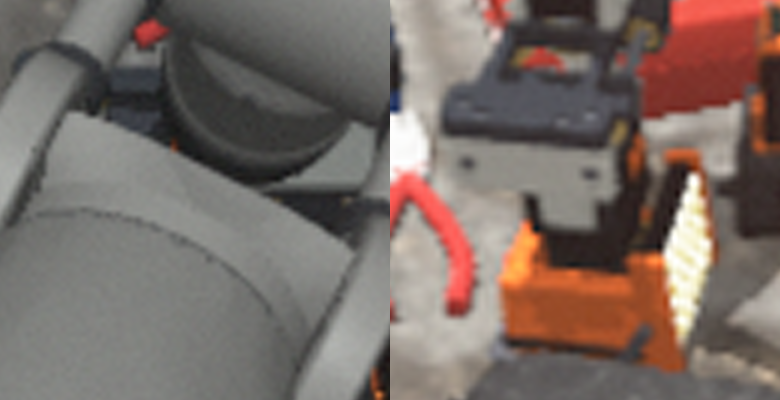

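```bash
python3 -m jog '[[[-0.003,0,-0.02],0,1],[[-0.006,0,-0.02],0,1],[[-0.006,0,-0.02],0,1]]'; python3 w.py; python3 -m jog '[[[-0.003,0,0],0,1],[[-0.003,0,0],0,1]]'
```

```text
time: 34.05
tool_pos: [0.641, -0.2247, 0.2585]
tool_rot: [-3.141, 0.003, -3.13]
contact_force: [5.7, 0.2, -2.8]
opening: 0.0437
grip_force: 45.0
t 34.05 [ 0.641  -0.2247  0.2585] yaw -3.13 open 0.0437 grip 45.0 F [ 5.7  0.2 -2.8]
time: 34.3
tool_pos: [0.6417, -0.2247, 0.2581]
tool_rot: [-3.142, 0.0, -3.13]
contact_force: [4.6, -0.7, -3.9]
opening: 0.0438
grip_force: 45.0
```

```bash
python3 -m jog '[[[-0.004,0,0],0,1],[[-0.006,0,0],0,1],[[-0.006,0,0],0,1]]'; python3 w.py;  python3 -m jog '[[[0,0,-0.1],0,1],[[0,0,-0.16],0,1],[[0,0,-0.16],0,1],[[0,0,-0.16],0,1]]'; python3 - <<'E'
from h import *
for c in ("side","side"):
    im=cams.read_camera(c)
    for n in("work_light","pack_large_full"):print(c,n,[(np.round(d["position"],4).tolist(),round(d["confidence"],2)) for d in models.pinpoint(n,c)])
im=im[:,:,::-1].copy();t=[]
p=observe()["tool_pos"];s=9;im=cv2.resize(im,None,fx=s,fy=s,interpolation=cv2.INTER_CUBIC)
zb=p[2]-.2272;X=(p[0],p[1],.01)
cl=im.copy()
for w,d,z in((.054,.044,zb+.036),(.044,.034,zb+.036),(.038,.028,zb)): cv2.polylines(im,[np.int32(proj(rect(X,w,d,z),"side")*s+4)],True,(255,0,255),1)
u=np.int32(proj([(X[0],X[1],zb+.03)],"side")[0]*s)
cv2.imwrite("pics/l9.png",np.hstack([q[u[1]-250:u[1]+250,u[0]-195:u[0]+195] for q in(cl,im)]));print(p)
E
```

```text
time: 34.67
tool_pos: [0.6436, -0.2245, 0.2577]
tool_rot: [3.141, -0.002, -3.13]
contact_force: [0.6, 0.2, -4.9]
opening: 0.044
grip_force: 45.0
t 34.67 [ 0.6436 -0.2245  0.2577] yaw -3.1299 open 0.044 grip 45.0 F [ 0.6  0.2 -4.9]
time: 35.17
tool_pos: [0.6435, -0.2245, 0.3207]
tool_rot: [3.14, -0.002, -3.13]
contact_force: [-0.4, 0.1, -5.2]
opening: 0.0439
grip_force: 45.0
side work_light [([0.6414, -0.2262, 0.0003], 0.74)]
side pack_large_full [([0.6387, -0.2222, 0.0961], 0.67)]
side work_light [([0.6412, -0.2259, -0.0012], 0.81)]
side pack_large_full [([0.6387, -0.2197, 0.0956], 0.84)]
[ 0.64389297 -0.22460972  0.32140219]
```

View pics/l9.png

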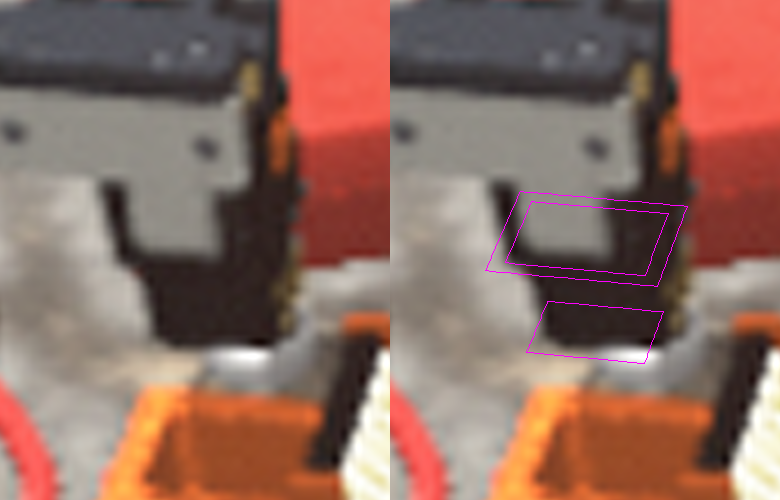

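The pack sits about 4 mm toward −x in the grip: its lower edge is roughly 20 px right of the prediction. I'll reinsert it with the TCP shifted to x ≈ 0.6465.

```bash
python3 -m jog '[[[-0.007,0,0.06],0,1],[[-0.007,0,0.1],0,1],[[-0.007,0,0.13],0,1],[[-0.007,0,0.15],0,1],[[-0.007,0,0.165],0,1],[[-0.007,0,0.18],0,1],[[-0.007,0,0.19],0,1],[[-0.007,0,0.195],0,1]]'; python3 w.py
```

```text
time: 36.48
tool_pos: [0.6467, -0.2246, 0.2442]
tool_rot: [3.142, 0.0, -3.13]
contact_force: [0.0, 0.7, -4.5]
opening: 0.0441
grip_force: 45.0
t 36.48 [ 0.6467 -0.2246  0.2442] yaw -3.1299 open 0.0441 grip 45.0 F [ 0.   0.7 -4.5]
```

```bash
python3 -m jog '[[[0,0,0.005],0,1],[[0,0,0.009],0,1],[[0,0,0.012],0,1],[[0,0,0.012],0,1]]'; python3 w.py
```

```text
time: 36.98
tool_pos: [0.6467, -0.2245, 0.2394]
tool_rot: [3.141, -0.0, -3.13]
contact_force: [0.3, -0.5, -4.1]
opening: 0.0435
grip_force: 45.0
t 36.98 [ 0.6467 -0.2245  0.2394] yaw -3.1298 open 0.0435 grip 45.0 F [ 0.3 -0.5 -4.1]
```

```bash
python3 -m jog '[[[0,0,0.003],0,1],[[0,0,0.005],0,1],[[0,0,0.005],0,1]]'; python3 w.py;
```

```text
time: 37.35
tool_pos: [0.6467, -0.2246, 0.2374]
tool_rot: [3.141, -0.0, -3.13]
contact_force: [0.7, 0.3, -4.5]
opening: 0.0439
grip_force: 45.0
t 37.35 [ 0.6467 -0.2246  0.2374] yaw -3.1299 open 0.0439 grip 45.0 F [ 0.7  0.3 -4.5]
```

```bash
python3 -m jog '[[[0,0,0.003],0,1],[[0,0,0.006],0,1],[[0,0,0.006],0,1]]'; python3 w.py;
```

```text
time: 37.72
tool_pos: [0.6467, -0.2245, 0.2369]
tool_rot: [-3.141, 0.001, -3.13]
contact_force: [-2.8, 0.5, 5.7]
opening: 0.0442
grip_force: 45.0
t 37.73 [ 0.6467 -0.2245  0.2369] yaw -3.1298 open 0.0442 grip 45.0 F [-2.8  0.5  5.7]
```

```bash
python3 -m jog '[[[0,0,0],0,0],[[0,0,0],0,0],[[0,0,0],0,0],[[0,0,0],0,0],[[0,0,-0.05],0,0],[[0,0,-0.15],0,0],[[0,0,-0.3],0,0],[[0,0,-0.36],0,0],[[0,0,-0.36],0,0]]'; python3 w.py .45,.05,.38,3.1416 .395,.155,.38,3.1416
```

```text
time: 38.85
tool_pos: [0.6469, -0.2246, 0.3815]
tool_rot: [-3.139, 0.005, -3.13]
contact_force: [-0.1, -0.1, -0.1]
opening: 0.0917
grip_force: 0.0
t 38.85 [ 0.6469 -0.2246  0.3815] yaw -3.1298 open 0.0917 grip 0.0 F [-0.1 -0.1 -0.1]
[0.4841, 0.6923, 0.0038] 0.0037 rows 6.0
[0.6185, 0.9564, 0.0038] 0.0037 rows 8.0
```

```bash
python3 -m jog '[[[0.08,0.12,0],0,0],[[0.17,0.25,0],0,0],[[0.26,0.38,0],0.004,0],[[0.35,0.51,0],0.004,0],[[0.44,0.64,0],0.004,0],[[0.5,0.77,0],0.004,0.2],[[0.57,0.88,0],0.004,0.3],[[0.619,0.962,0],0.004,0.3],[[0.619,0.962,0],0.004,0.3],[[0.619,0.962,0],0.004,0.3]]'; python3 w.py .395,.1575,.222,3.1416; python3 - <<'E'
from h import *
for c in("top","side"):
    im=cams.read_camera(c);cv2.imwrite(f"pics/{c}10.png",im[:,:,::-1])
    for n in("pack_large_full","charger_a","pack_small_flat","work_light"):print(c,n,[(np.round(d["position"],4).tolist(),round(d["confidence"],2)) for d in models.pinpoint(n,c)])
I={c:cv2.imread(f"pics/{c}10.png") for c in("top","side")};t=[]
for k,X,zs in (("L",(.638,-.2245,.012),(.11,)),("A",(.396,-.219,0),(.046,))):
  for c in I:
    s=7;im=cv2.resize(I[c],None,fx=s,fy=s,interpolation=cv2.INTER_CUBIC)
    w,d=(.054,.044) if k=="L" else (.052,.042)
    cv2.polylines(im,[np.int32(proj(rect(X,w,d,zs[0]),c)*s+3)],True,(255,0,255),1)
    u=np.int32(proj([(X[0],X[1],.06)],c)[0]*s);t.append(im[max(0,u[1]-150):u[1]+150,u[0]-195:u[0]+195])
cv2.imwrite("pics/l10.png",np.vstack([np.hstack(t[:2]),np.hstack(t[2:])]))
E
```

```text
time: 40.1
tool_pos: [0.3947, 0.157, 0.3782]
tool_rot: [-3.141, -0.001, 3.141]
contact_force: [-0.7, 0.4, -0.4]
opening: 0.0644
grip_force: 0.0
t 40.1 [0.3947 0.157  0.3782] yaw 3.1411 open 0.0644 grip 0.0 F [-0.7  0.4 -0.4]
[-0.0006, 0.0012, 0.3905] -0.0002 rows 3.0
top pack_large_full [([0.6395, -0.2185, -0.0001], 0.74), ([0.64, -0.2236, 0.0093], 0.56)]
top charger_a [([0.5496, -0.346, -0.0048], 0.81), ([0.3938, -0.2163, -0.0006], 0.79)]
top pack_small_flat []
top work_light [([0.6413, -0.2228, 0.0017], 0.86)]
side pack_large_full [([0.6445, -0.2201, 0.008], 0.7)]
side charger_a [([0.5474, -0.3379, 0.0004], 0.74)]
side pack_small_flat [([0.3952, 0.155, 0.0027], 0.91)]
side work_light [([0.6393, -0.2278, 0.0016], 0.92)]
```

View pics/l10.png

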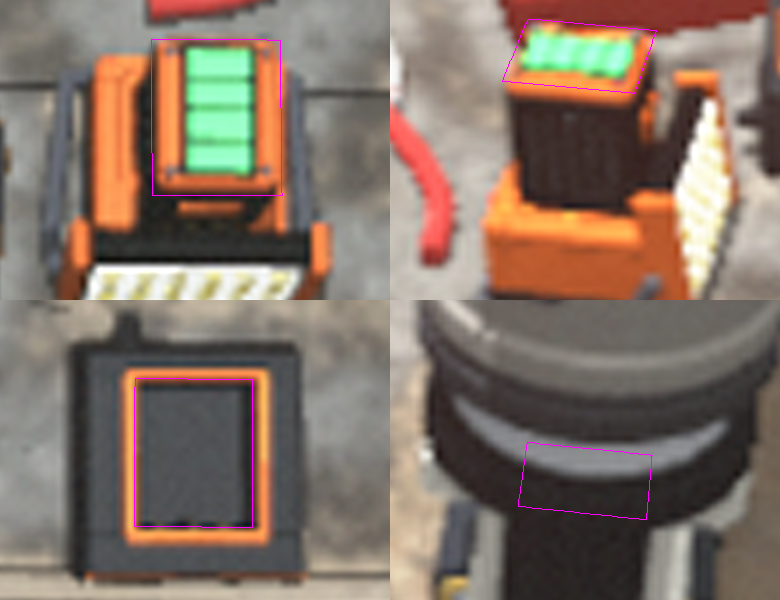

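The large full pack sits level at home height in the light, and charger A's mouth is confirmed. Last pack now: pick it off the mat.

```bash
python3 -m jog '[[[-0.001,0.001,0.1],0,0.3],[[-0.001,0.001,0.2],0,0.3],[[-0.001,0.001,0.3],0,0.3],[[-0.001,0.001,0.35],0,0.3],[[-0.001,0.001,0.38],0,0.3],[[-0.001,0.001,0.386],0,0.3],[[-0.001,0.001,0.386],0,0.3],[[-0.001,0.001,0.386],0,1],[[-0.001,0.001,0.386],0,1],[[-0.001,0.001,0.386],0,1],[[-0.001,0.001,0.386],0,1],[[-0.001,0.001,0.386],0,1]]' 40; python3 w.py
```

```text
time: 42.1
tool_pos: [0.3952, 0.1577, 0.225]
tool_rot: [3.141, 0.001, 3.141]
contact_force: [-0.6, 0.0, 5.8]
opening: 0.0439
grip_force: 39.8
t 42.1 [0.3952 0.1577 0.225 ] yaw 3.1407 open 0.0439 grip 39.8 F [-0.6  0.   5.8]
```

```bash
python3 -m jog '[[[0,0,0],0,1],[[0,0,-0.06],0,1],[[0,0,-0.14],0,1],[[0,0,-0.24],0,1],[[0,0,-0.34],0,1],[[0,0,-0.38],0,1],[[0,0,-0.38],0,1]]' 40; python3 w.py .45,-.03,.38,3.1416 .3955,-.219,.38,3.1416; python3 - <<'E'
from h import *
for c in ("side","side"):
    im=cams.read_camera(c)
    for n in("pack_small_flat",):print(c,n,[(np.round(d["position"],4).tolist(),round(d["confidence"],2)) for d in models.pinpoint(n,c)])
E
```

```text
time: 42.98
tool_pos: [0.395, 0.1577, 0.3772]
tool_rot: [3.141, 0.002, 3.141]
contact_force: [-0.1, -0.6, -3.3]
opening: 0.044
grip_force: 39.8
t 42.98 [0.395  0.1577 0.3772] yaw 3.1407 open 0.044 grip 39.8 F [-0.1 -0.6 -3.3]
[-0.1379, -0.4692, -0.007] -0.0003 rows 4.0
[-0.0021, -0.9418, -0.007] -0.0003 rows 7.0
side pack_small_flat [([0.3943, 0.1571, 0.1547], 0.43)]
side pack_small_flat [([0.3922, 0.1537, 0.1526], 0.43)]
```

```bash
python3 -m jog '[[[0,-0.12,0],0,1],[[0,-0.26,0],0,1],[[0,-0.4,0],0,1],[[0,-0.54,0],0,1],[[0,-0.68,0],0,1],[[0,-0.8,0],0,1],[[0,-0.9,0],0,1],[[-0.002,-0.942,0],0,1],[[-0.002,-0.942,0.06],0,1],[[-0.002,-0.942,0.14],0,1],[[-0.002,-0.942,0.19],0,1],[[-0.002,-0.942,0.2],0,1]]'; python3 w.py .3955,-.219,.234,3.1416; python3 - <<'E'
from h import *
for c in ("side","top"):
    im=cams.read_camera(c)
    for n in("pack_small_flat","charger_a"):print(c,n,[(np.round(d["position"],4).tolist(),round(d["confidence"],2)) for d in models.pinpoint(n,c)])
E
```

```text
time: 44.68
tool_pos: [0.3953, -0.2181, 0.2952]
tool_rot: [3.139, -0.003, 3.141]
contact_force: [-0.5, 0.6, -3.0]
opening: 0.0437
grip_force: 39.8
t 44.67 [ 0.3953 -0.2181  0.2952] yaw 3.1413 open 0.0437 grip 39.8 F [-0.5  0.6 -3. ]
[-0.0006, -0.0021, 0.1529] -0.0001 rows 1.0
side pack_small_flat [([0.3952, -0.218, 0.0716], 0.68)]
side charger_a [([0.3947, -0.2197, 0.0028], 0.89), ([0.5474, -0.3393, 0.0002], 0.69)]
top pack_small_flat []
top charger_a [([0.546, -0.3433, -0.0025], 0.89)]
```

```bash
python3 -m jog '[[[0,-0.001,0.04],0,1],[[0,-0.001,0.07],0,1],[[0,-0.001,0.09],0,1],[[0,-0.001,0.11],0,1],[[0,-0.001,0.125],0,1],[[0,-0.001,0.14],0,1],[[0,-0.001,0.148],0,1],[[0,-0.001,0.15],0,1]]'; python3 w.py
```

```text
time: 45.98
tool_pos: [0.3955, -0.2195, 0.2365]
tool_rot: [3.141, -0.0, 3.141]
contact_force: [0.6, -0.2, -2.5]
opening: 0.0437
grip_force: 39.8
t 45.98 [ 0.3955 -0.2195  0.2365] yaw 3.1407 open 0.0437 grip 39.8 F [ 0.6 -0.2 -2.5]
```

```bash
python3 -m jog '[[[0,0,0.003],0,1],[[0,0,0.006],0,1],[[0,0,0.008],0,1],[[0,0,0.009],0,1],[[0,0,0.009],0,1]]'; python3 w.py
```

```text
time: 46.6
tool_pos: [0.3956, -0.2195, 0.234]
tool_rot: [-3.141, 0.001, 3.141]
contact_force: [-2.1, 0.8, 8.6]
opening: 0.0442
grip_force: 39.8
t 46.6 [ 0.3956 -0.2195  0.234 ] yaw 3.1407 open 0.0442 grip 39.8 F [-2.1  0.8  8.6]
```

Seated at 0.234, as predicted. I'll release, back off out of view and inspect everything.

```bash
python3 -m jog '[[[0,0,0],0,0],[[0,0,0],0,0],[[0,0,0],0,0],[[0,0,0],0,0],[[0,0,-0.05],0,0],[[0,0,-0.15],0,0],[[0,0,-0.3],0,0],[[0,0.1,-0.36],0,0],[[0,0.25,-0.36],0,0],[[0,0.4,-0.36],0,0],[[0,0.55,-0.36],0,0],[[0,0.7,-0.36],0,0]]'; python3 -m jog '[[[0,0.15,0],0,0],[[0,0.3,0],0,0],[[0,0.3,0],0,0]]'; python3 - <<'E'
from h import *
I={c:cams.read_camera(c)[:,:,::-1].copy() for c in("top","side")};t=[]
for X,z in (((.3955,-.219,0),.088),((.5475,-.341,.165),.11),((.638,-.2245,.012),.11),((.4155,-.381,-.172),.1)):
  for c in I:
    s=7;im=cv2.resize(I[c],None,fx=s,fy=s,interpolation=cv2.INTER_CUBIC)
    cv2.polylines(im,[np.int32(proj(rect(X,.054,.044,z),c)*s+3)],True,(255,0,255),1)
    u=np.int32(proj([(X[0],X[1],.06)],c)[0]*s);t.append(im[u[1]-150:u[1]+150,u[0]-100:u[0]+100])
cv2.imwrite("pics/end.png",np.vstack([np.hstack(t[::2]),np.hstack(t[1::2])]))
E
```

```text
time: 48.1
tool_pos: [0.3954, 0.0623, 0.3773]
tool_rot: [3.142, 0.001, 3.14]
contact_force: [1.2, -0.7, -0.1]
opening: 0.0919
grip_force: 0.0
time: 48.48
tool_pos: [0.3951, 0.184, 0.377]
tool_rot: [3.141, -0.0, -3.136]
contact_force: [0.6, -0.1, -0.3]
opening: 0.0916
grip_force: 0.0
```

View pics/end.png

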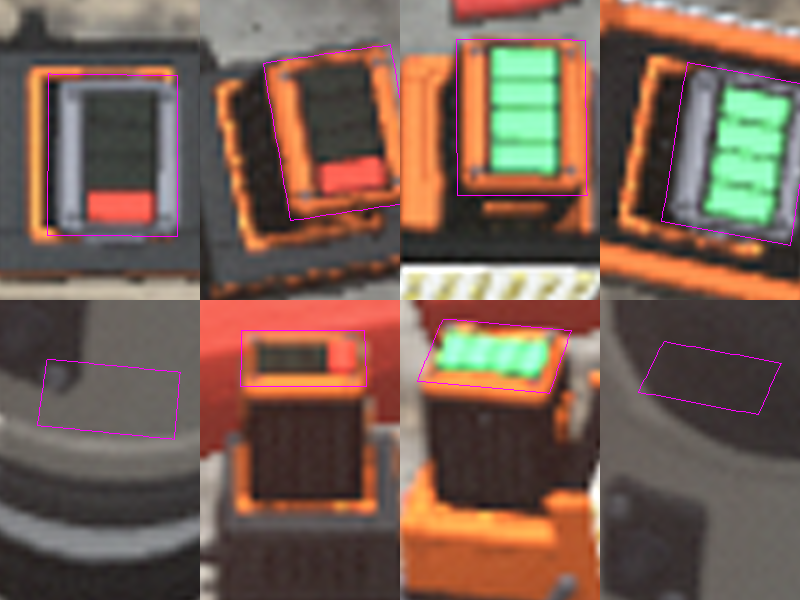

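All four packs sit at their home height inside the overlays: small flat in A, large flat in B, large full in the light, small full in the radio. Handing in.

```bash
python3 -c "
from cell import robot
print(robot.hand_in())"
```

```text
the job is handed in; nothing more can be done
None
```

The changeover is done and handed in at about 49 s: the light has the full large pack, the radio the full small one, charger A the small flat pack and charger B the large flat one, with all four pressed down until they touched the well floors.

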